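# Nip the tube block and draw its carrier out to the line

## Robot

A 7-joint arm with a two-finger parallel gripper is mounted at the origin on the work surface. World frame = base frame: x ahead of the robot, y to its left, z up, the work surface at z = 0. Lengths are in m, angles in rad, forces in N, time in s.
With the tool pointing down it reaches from about 0.4 to 0.875 m from the base axis. Payload 4.4 kg.
Tool frame: the origin (TCP) lies midway between the tips of the shut fingers; the grasp point (between the pads) lies grasp_offset behind it (grasp_offset is the distance from the TCP to the grasp point, in m); z points along the fingers, y is the line along which they close (so a half turn about z gives the same grasp; the last joint's range is limited). The gripper opens to 85 mm and grips with 20 to 120 N. Pads are 22 mm wide; open, the fingers measure 114 mm over their backs; the gripper's body (76 mm by 85 mm) begins 54 mm behind the grasp point. The pads swing forward as they close: fully open they stand 13 mm farther back than shut.
Start: joints at [1.049, 0.628, 0.038, 1.517, -0.027, 0.996, -0.02], TCP at [0.286, -0.584, 0.208] pointing down, gripper open.
Joint ranges: [-3.06, 3.06], [-0.37, 2.12], [-1.25, 1.32], [0.18, 2.47], [-1.1, 4.24], [0.23, 1.98], [-2.94, 2.94]. Speed limits (rad/s): [2.57, 2.57, 3.14, 3.14, 3.14, 3.14, 3.14].

## Interface

Orientations are given as [roll, pitch, yaw] about the fixed x, y, z axes, in that order (R = Rz(yaw) Ry(pitch) Rx(roll)).
In Python, from station import * gives the robot as it stands.
- The arm moves only by the tool step_arm, never from a script. Its argument "deltas" is a list of rows, each a list of 6 numbers: the shift along the tool's x, y, z in m, then the turn, a rotation vector about the tool's x, y, z in degrees. A call has 1 to 5 rows; each row is the pose to reach, as a shift and turn from the pose commanded when the call began, along the tool's axes at that moment; what a row does not reach only later rows make up. A row lasts 1/8 s, in which the tool goes at most 62.5 mm and 10.7 degrees, less where a joint would pass 70% of its speed; a pose out of reach is approached as far as the arm can. A call with a gripper value outside its range is refused whole. "hand" is the closure, from -1 (fully open) to 1 (shut), so that 0 is half open, set as the call begins (left out, the last holds). The fingers move at their own pace and stop on an object; "newtons" is the grip in N (left out, the last holds). Time passes only in rows, so rows that repeat a pose let the fingers close. It gives the time, the measured TCP pose, the force, the opening and the grip force at its end, in the units of the state.
- get_obs(): the state, without advancing time (a new reading comes with each control period).
- read_camera(name): name is "side" or "top" or "wrist"; returns the picture (384x512x3 uint8, red, green, blue); there is no depth.
- get_calibration(name): a dict with "fx", "fy", "cx", "cy" (pixels), "pose" (4x4, takes a point from camera to world coordinates). Camera axes: x right, y down, z forward; pixel columns grow to the right and rows downward; lengths in m; the calibration is good to about 2 mm. A picture is of the moment at which its call begins: read the wrist's pose just before it. get_calibration takes no time and is no camera call; for the wrist camera it gives the pose at the moment of the call.
- finish_job(): hands the job in; it is judged then, once.
Trained networks look in the newest picture that a camera, given by its name, has taken for a name from the list of things; names that differ only in an ending like _2 or _b are one class to them, and where a whole thing is asked for, a point or a joint stands for the part that bears it (a point fixed in the world has none). Each returns a list of dicts, best first, with "confidence" (0 to 1); they miss things now and then, are a little off and sometimes report something else, mostly with a low value. They report only what shows in the picture. A call takes as long as a camera call.
- spot_in(camera, target): "extent" ([left, top, right, bottom] as shares, 0 to 1, of the picture: columns of its width, rows of its height, round what is visible of it).
- cut_out(camera, target): "pixels" (384x512 bool, what is visible of it) and "extent" ([left, top, right, bottom] as shares, 0 to 1, of the picture: columns of its width, rows of its height, round what is visible of it).
- tip_of(camera, target): "location" ([column, row] as shares, 0 to 1, of the picture: columns of its width, rows of its height: a listed point, or the origin of a listed thing).
The state is a dict: "clock": time; "joint_positions": joint angles; "joint_vel": joint speeds; "joint_efforts": joint torques, N m; "eef_pos": TCP position; "tool_rot": TCP orientation; "force": force on the tool from outside, world axes, zero at the start; "moment": the same for the moment, N m; "finger_gap": finger opening in m; "grasp_force": force on a finger pad.
Only numpy, scipy, OpenCV 4.12 (cv2) and the standard library are available. Lean on these libraries where they do the work, as an engineer would, in place of code of your own. Each camera call takes 0.05 s, during which the arm holds its last target. There are 200 camera calls.

## Task

The pipetting station has two slide-in carriers on its deck; work on the one with the tube block. With the carrier still in, slide its loose jaw along until it presses the block snugly (not hard) against the fixed lip, then slide the carrier out over the open front of the deck until the line engraved across it is flush with the deck's front edge. The load would tip it there, so finish while still holding the carrier, level and still, for a colleague to take the tubes; leave the other carrier, with the pipette tips, and everything standing on the bench alone.

Things in the scene. Friction and masses are not known exactly. Their poses are not given: they have to be found in the camera images.
- deck: Pipetting station fixed on the bench: white base 290 x 500 mm, aluminium deck plate, top 62 mm high. Origin: on the bench under the middle of the lanes. -y points outward to the open front; at the +y end an end stop (face y=+170 mm) and a drive housing 182 mm high (front y=+242, parked probe head at x=+118 stands 20 mm before it). Two lanes along y, centres x=-62 and +62 mm, 8 mm high ribs.
- deck_front (a point): Middle of the deck's front (outer) top edge, at deck y = -170 mm, 62 mm above the bench; axes as the deck's. The edge runs along its x; outward is its -y.
- carrier: Loose carrier with the tube block, in either lane: grey plate 104 (x) x 340 (y) x 10 mm on the deck, 0.5 kg, inner end 0 to 6 mm from the end stop at first; pushing the jaw inward pushes it home. Origin: centre of the underside; outward = -y as the deck's. A fixed lip 26 mm high stands on it, its outer face at y=+20 mm; outward of that the block, then the jaw.
- grip (a point): The carrier's grip, a fixed black upright block near its inner end: 16 mm (y) x 40 mm (x), 42 mm high above the carrier's top. This point: inside it, 26 mm above the carrier's top, at carrier y=+145 mm. With the line at the deck's edge the loaded carrier tips outward unless the inner end is held down (3 to 6 N here).
- line (a point): Middle of the dark engraved line, 3 mm wide, across the carrier's top along x, at carrier y = +46 mm, on the bare part between lip and grip. It is to come flush with the deck's front edge (210 to 216 mm of travel outward; the carrier slides easily, friction about 0.25).
- jaw: Sliding aluminium jaw on the carrier. Origin: foot of its inner pressing face (86 wide, 30 mm high), on the carrier's top. Slides along the carrier's y from -125 mm (open) inward to at most -40 mm; friction about 4 N, stays where left. Starts 47 to 65 mm short of nipping. Thumb post: round, 18 mm, axis 30 mm outward (-y) of the origin, from 6 to 38 mm above the carrier's top.
- block: Loose white block with blue-capped sample tubes: 84 (x) x 80 (y) x 40 mm, caps to 53 mm, 0.2 to 0.4 kg. Origin: centre of its underside, on the carrier's top. Seated against the lip its origin is at carrier y = -20 mm and the nipping jaw's at -60 mm; at first it stands 2 to 14 mm outward of the lip.
- tip_carrier: The other carrier, in the other lane, to be left alone: same plate, grip and line, no jaw and no lip, with a white box of pipette tips, 84 x 122 mm, top of the tips 68 mm above its underside. Origin: centre of the underside.
- tube_rack: Bystander on the bench beyond the deck: orange rack of blue-capped tubes, 200 x 80 mm, 98 mm high. Origin: centre of the underside.
- wash_bottle: Bystander on the bench: white plastic bottle, 64 mm diameter, 150 mm high. Origin: centre of the underside.

How it is judged:
On the way:
1. with the carrier still in, the jaw presses the block against the lip (contact force between jaw and block above 2 N and y of block in the frame of carrier above -0.0225 m and y of line in the frame of deck_front above 0.17 m), for 0.03 s.
At the end, for the whole second after the job is handed in: The carrier's line is within 6 mm of the deck's front edge, the carrier level (within 0.03 rad), straight in its lane, still, resting on the deck and held by the fingers; the block still against the lip (within 2.5 mm) with the jaw up to it (within about 3 mm); the tip carrier in its place (8 mm) (y of line in the frame of deck_front between -0.006 and 0.006 m and z of line in the frame of deck_front between 0.007 and 0.014 m and angle between carrier's own z axis and vertical below 0.03 rad and angle between the y axis of carrier and the y axis of deck, either way round below 0.05 rad and contact force between the fingers and carrier above 1 N and contact force between carrier and deck above 0.5 N and linear speed of carrier below 0.01 m/s and y of block in the frame of carrier above -0.0225 m and angle between block's own z axis and vertical below 0.05 rad and y of jaw in the frame of carrier above -0.063 m and distance of tip_carrier from where it was at the start of the episode below 0.008 m); the arm keeps its last pose, push and grip.
It fails at once if the carrier tips (angle between carrier's own z axis and vertical above 0.12 rad).
It fails at once if the jaw is forced hard on the block (contact force between jaw and block above 40 N).
It fails at once if the tip carrier is disturbed (distance of tip_carrier from where it was at the start of the episode above 0.02 m).
It fails at once if a bystander on the bench is disturbed (distance of any of tube_rack, wash_bottle from where it was at the start of the episode above 0.02 m).
It also fails if it takes over 54 s, if anything falls off the work surface, if the arm or the gripper's body presses on something with over 40 N, if the wrist force passes 120 N, or if a joint passes its speed limit or range.

## Working session

There is one attempt and no reset: what is moved stays moved. The work goes in short steps, Python scripts to look and compute and a tool call to move; the robot and the scene stay as the last step left them, time stands still between calls to the robot, and variables do not carry over. Pictures are saved under pics/ and viewed, at most 10 in all, crops included, and the job is handed in when it is done.

Besides the shell and the picture viewer there is one more tool, called after "Call:" as a command line: name --pt "numbers of a row" for each row, then --argument value for the rest. step_arm: Moves the arm, as the interface text tells. Its arguments: {"type":"object","properties":{"deltas":{"type":"array"},"hand":{"type":"number"},"newtons":{"type":"number"}},"required":["deltas"]}

```bash
mkdir -p pics; ls; python3 - <<'E'
from station import *
import cv2,numpy as np
o=get_obs();print({k:np.round(v,3).tolist() for k,v in o.items()})
for c in("top","side"):
    im=read_camera(c);cv2.imwrite(f"pics/{c}0.png",im[:,:,::-1])
    k=get_calibration(c);print(c,k["fx"],k["fy"],k["cx"],k["cy"]);print(np.round(k["pose"],4).tolist())
    for t in("deck_front","grip","line","jaw","block","tip_carrier","carrier","tube_rack","wash_bottle","deck"):
        print(t,[(np.round(np.array(d["location"])*[512,384],1).tolist(),round(d["confidence"],2)) for d in tip_of(c,t)[:3]])
E
```

```text
pics
{'clock': 0.0, 'joint_positions': [1.049, 0.629, 0.038, 1.518, -0.027, 0.996, -0.02], 'joint_vel': [-0.0, 0.001, -0.002, -0.002, 0.001, 0.001, -0.002], 'joint_efforts': [-0.0, -56.339, 1.226, -19.344, 0.011, 0.01, 0.0], 'eef_pos': [0.286, -0.583, 0.207], 'tool_rot': [-3.14, 0.0, 0.456], 'force': [1.079, -0.555, -0.227], 'moment': [-0.009, -0.095, 0.037], 'grasp_force': 0.0, 'finger_gap': 0.085}
top 397.3065773684661 397.3065773684661 262.40247393008815 190.6890461784631
[[0.0039, -0.9992, 0.0389, 0.5808], [-0.9998, -0.0031, 0.0193, 0.0266], [-0.0191, -0.039, -0.9991, 0.8014], [0.0, 0.0, 0.0, 1.0]]
deck_front [([333.1, 245.2], 0.8), ([260.8, 275.6], 0.61)]
grip [([158.2, 273.1], 0.75)]
line [([218.9, 273.9], 0.91)]
jaw [([308.3, 279.8], 0.86), ([216.4, 272.2], 0.29)]
block [([262.5, 276.9], 0.93)]
tip_carrier [([250.5, 208.3], 0.88)]
carrier [([245.6, 270.8], 0.92)]
tube_rack [([306.3, 140.7], 0.72), ([209.1, 138.4], 0.57)]
wash_bottle [([209.5, 135.8], 0.64), ([308.3, 280.9], 0.28)]
deck [([244.0, 235.2], 0.6), ([217.2, 271.8], 0.43)]
side 351.17365005311746 351.17365005311746 257.69273061942584 196.39356449820025
[[0.7123, -0.497, 0.4956, 0.2523], [-0.7017, -0.4862, 0.5209, -0.353], [-0.0179, -0.7187, -0.6951, 0.5863], [0.0, 0.0, 0.0, 1.0]]
deck_front [([267.0, 262.4], 0.69)]
grip [([143.2, 177.9], 0.76), ([313.6, 211.7], 0.68)]
line [([171.2, 213.9], 0.79), ([312.8, 212.2], 0.36)]
jaw [([219.0, 267.1], 0.75)]
block [([190.9, 234.7], 0.75)]
tip_carrier [([235.1, 198.8], 0.89), ([312.1, 214.6], 0.43)]
carrier []
tube_rack [([314.0, 213.1], 0.92)]
wash_bottle [([249.1, 175.9], 0.85)]
deck [([212.9, 235.4], 0.9), ([139.9, 180.3], 0.49)]
```

View pics/top0.png

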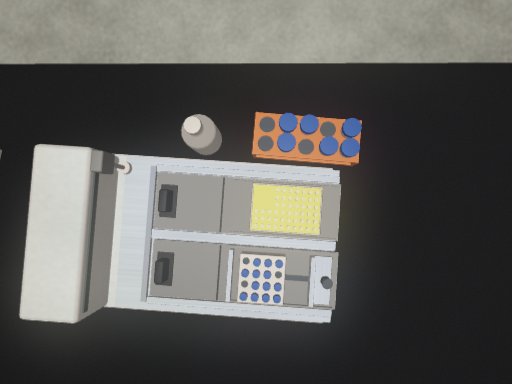

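View pics/side0.png

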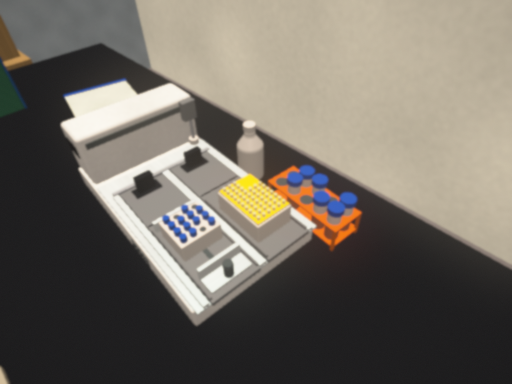

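```bash
cat > h.py <<'E'
from station import *
import numpy as np,cv2
def unproj(c,px,z,K=None):
    k=K or get_calibration(c);P=k["pose"]
    d=P[:3,:3]@np.array([(px[0]-k["cx"])/k["fx"],(px[1]-k["cy"])/k["fy"],1.])
    return P[:3,3]+d*(z-P[2,3])/d[2]
def proj(c,p,K=None):
    k=K or get_calibration(c);P=k["pose"]
    q=P[:3,:3].T@(np.asarray(p)-P[:3,3]);return np.array([k["cx"]+k["fx"]*q[0]/q[2],k["cy"]+k["fy"]*q[1]/q[2]])
def tip(c,t):
    r=tip_of(c,t);return np.array(r[0]["location"])*[512,384] if r else None
E
python3 - <<'E'
from h import *
for c,l in(("top",dict(deck_front=((333.1,245.2),.062),grip=((158.2,273.1),.098),line=((218.9,273.9),.072),jaw=((308.3,279.8),.072),block=((262.5,276.9),.072),tip_carrier=((250.5,208.3),.062),carrier=((245.6,270.8),.062),deck=((244,235.2),0))),
 ("side",dict(deck_front=((267,262.4),.062),grip=((143.2,177.9),.098),line=((171.2,213.9),.072),jaw=((219,267.1),.072),block=((190.9,234.7),.072),tip_carrier=((235.1,198.8),.062),deck=((212.9,235.4),0)))):
    for t,(p,z) in l.items():print(c,t,np.round(unproj(c,p,z),4))
E
```

```text
top deck_front [ 0.5093 -0.0901  0.062 ]
top grip [0.462  0.2237 0.098 ]
top line [0.4569 0.1195 0.072 ]
top jaw [ 0.4474 -0.0434  0.072 ]
top block [0.4521 0.0399 0.072 ]
top tip_carrier [0.5768 0.0629 0.062 ]
top carrier [0.4613 0.0714 0.062 ]
top deck [0.5223 0.0787 0.    ]
side deck_front [ 0.5181 -0.0936  0.062 ]
side grip [0.4694 0.2282 0.098 ]
side line [0.4614 0.121  0.072 ]
side jaw [ 0.4469 -0.0459  0.072 ]
side block [0.4566 0.0486 0.072 ]
side tip_carrier [0.5872 0.0692 0.062 ]
side deck [0.5176 0.0692 0.    ]
```

The top view shows the tube-block carrier in the lower (−x) lane: grip at about (162,271), jaw at (308,280), thumb post at (326,283), front edge near column 334. Tip carrier, orange rack and bottle lie at +x. The deck yaw is about −3°. I'll approach the outer side of the jaw with the fingers shut.

Call:
step_arm --pt "0.044 -0.041 0 0 0 5.8" --pt "0.087 -0.082 0 0 0 11.6" --pt "0.131 -0.124 0 0 0 17.4" --pt "0.175 -0.165 0 0 0 23.2" --pt "0.218 -0.206 0 0 0 29" --hand 1

```text
clock: 1.72
eef_pos: [0.392, -0.3009, 0.2087]
tool_rot: [3.141, -0.001, -0.054]
force: [1.8, 0.2, 0.1]
finger_gap: -0.0001
grasp_force: 0.0
```

Call:
step_arm --pt "0.015 -0.05 0 0 0 0" --pt "0.03 -0.1 0 0 0 0" --pt "0.045 -0.143 0 0 0 0" --pt "0.045 -0.143 0 0 0 0"

```text
clock: 2.22
eef_pos: [0.445, -0.1582, 0.2086]
tool_rot: [-3.14, -0.001, -0.043]
force: [-0.0, -0.1, 0.8]
finger_gap: 0.0
grasp_force: 0.0
```

```bash
python3 - <<'E'
from h import *
print(get_obs()["eef_pos"])
K=get_calibration("wrist");im=read_camera("wrist");cv2.imwrite("pics/w1.png",im[:,:,::-1])
print(np.round(K["pose"],3).tolist())
for t,z in dict(deck_front=.062,grip=.098,line=.072,jaw=.072,block=.072,carrier=.062).items():
    p=tip("wrist",t)
    if p is not None: print(t,np.round(p,1),np.round(unproj("wrist",p,z,K),4))
E
```

```text
[ 0.44503463 -0.15816003  0.20855126]
[[-0.043, -0.96, -0.277, 0.514], [-0.999, 0.041, 0.014, -0.161], [-0.002, 0.278, -0.961, 0.372], [0.0, 0.0, 0.0, 1.0]]
deck_front [192.7 124.8] [ 0.5044 -0.0945  0.062 ]
jaw [148.  177.6] [ 0.4524 -0.0435  0.072 ]
block [ 66.4 180.4] [0.4531 0.0441 0.072 ]
```

View pics/w1.png

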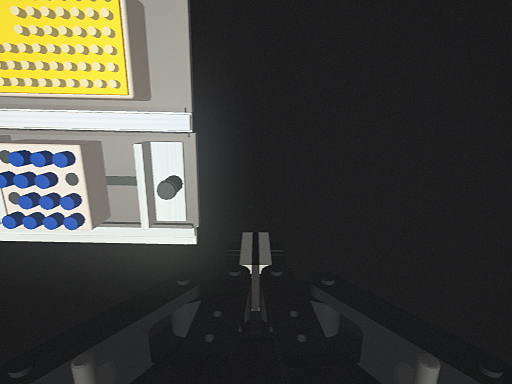

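The wrist view shows the thumb post (base about (165,190), top (173,183)), the jaw face at about x=140 and the deck's front edge along (191,130)–(197,243). Now I'll compute these.

```bash
python3 - <<'E'
from h import *
K=get_calibration("wrist")
f=lambda p,z:print(p,z,np.round(unproj("wrist",p,z,K),4))
f((173,183),.110);f((165,191),.080);f((191,130),.062);f((197,243),.062);f((191,115),.07);f((196,228),.07)
f((137,143),.102);f((145,228),.102)
f((0,226),.07);f((195,229),.07)   # lower rail
f((0,109),.07);f((190,113),.07)
E
```

```text
(173, 183) 0.11 [ 0.4527 -0.0866  0.11  ]
(165, 191) 0.08 [ 0.4377 -0.0679  0.08  ]
(191, 130) 0.062 [ 0.4976 -0.0984  0.062 ]
(197, 243) 0.062 [ 0.3682 -0.0905  0.062 ]
(191, 115) 0.07 [ 0.5127 -0.1019  0.07  ]
(196, 228) 0.07 [ 0.3904 -0.0934  0.07  ]
(137, 143) 0.102 [ 0.4905 -0.056   0.102 ]
(145, 228) 0.102 [ 0.406  -0.0498  0.102 ]
(0, 226) 0.07 [0.4046 0.1263 0.07  ]
(195, 229) 0.07 [ 0.3892 -0.0921  0.07  ]
(0, 109) 0.07 [0.5287 0.0886 0.07  ]
(190, 113) 0.07 [ 0.5146 -0.1011  0.07  ]
```

```bash
python3 - <<'E'
from h import *
K=get_calibration("wrist")
for p,z in (((164,190),.11),((175,182),.080)):print(p,z,np.round(unproj("wrist",p,z,K),4))
im=read_camera("wrist");cv2.imwrite("pics/w2.png",cv2.resize(im[110:250,90:230,::-1],None,fx=4,fy=4,interpolation=cv2.INTER_CUBIC))
E
```

```text
(164, 190) 0.11 [ 0.4464 -0.0773  0.11  ]
(175, 182) 0.08 [ 0.4468 -0.0797  0.08  ]
```

View pics/w2.png

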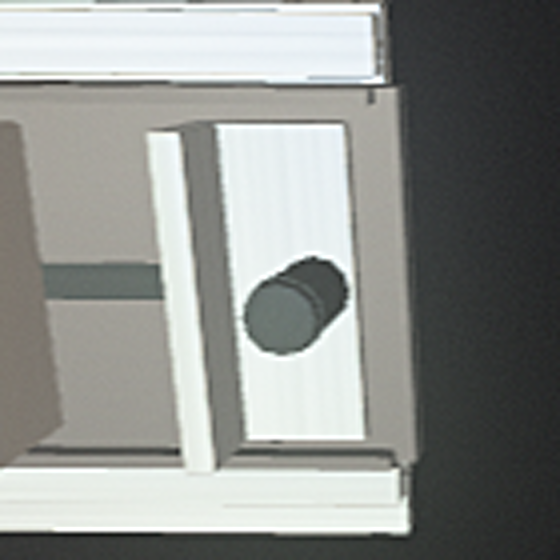

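The enlarged crop shows the post top centre at about (160.5,188.8) and the jaw's inner top edge from (127,143) to (137.5,227.5). The carrier's outer end runs (188.7,132)–(193.7,225).

```bash
python3 - <<'E'
from h import *
K=get_calibration("wrist")
for p,z in (((160.5,188.8),.11),((127,143.3),.102),((137.5,227.5),.102),((188.7,132),.072),((193.7,225),.072),((185,112),.07),((185,129),.07),((189.5,229),.07),((192.5,242.5),.07)):print(p,z,np.round(unproj("wrist",p,z,K),4))
E
```

```text
(160.5, 188.8) 0.11 [ 0.4478 -0.0739  0.11  ]
(127, 143.3) 0.102 [ 0.4907 -0.0464  0.102 ]
(137.5, 227.5) 0.102 [ 0.407  -0.0422  0.102 ]
(188.7, 132) 0.072 [ 0.4963 -0.0978  0.072 ]
(193.7, 225) 0.072 [ 0.3949 -0.0915  0.072 ]
(185, 112) 0.07 [ 0.5159 -0.0959  0.07  ]
(185, 129) 0.07 [ 0.4993 -0.0939  0.07  ]
(189.5, 229) 0.07 [ 0.3896 -0.0857  0.07  ]
(192.5, 242.5) 0.07 [ 0.3729 -0.0872  0.07  ]
```

Call:
step_arm --pt "0 0 0.06 0 0 1.3" --pt "0 -0.015 0.118 0 0 1.3" --pt "0 -0.035 0.118 0 0 1.3" --pt "0 -0.035 0.118 0 0 1.3"

```text
clock: 3.12
eef_pos: [0.4448, -0.1264, 0.0897]
tool_rot: [-3.141, 0.002, -0.071]
force: [0.2, -0.2, -0.2]
finger_gap: -0.0002
grasp_force: 0.0
```

Call:
step_arm --pt "0 -0.01 0 0 0 0" --pt "0 -0.018 0 0 0 0" --pt "0 -0.024 0 0 0 0" --pt "0 -0.03 0 0 0 0" --pt "0 -0.035 0 0 0 0"

```text
clock: 3.75
eef_pos: [0.4478, -0.0919, 0.0905]
tool_rot: [3.142, -0.0, -0.073]
force: [-0.5, -1.1, 0.2]
finger_gap: 0.0
grasp_force: 0.0
```

Call:
step_arm --pt "0 -0.006 0 0 0 0" --pt "0 -0.012 0 0 0 0" --pt "0 -0.018 0 0 0 0" --pt "0 -0.024 0 0 0 0" --pt "0 -0.03 0 0 0 0"

```text
clock: 4.38
eef_pos: [0.4499, -0.062, 0.0904]
tool_rot: [-3.142, 0.0, -0.073]
force: [0.2, -0.6, -0.8]
finger_gap: -0.0002
grasp_force: 0.0
```

```bash
python3 - <<'E'
from h import *
K=get_calibration("wrist");im=read_camera("wrist")
cv2.imwrite("pics/w3.png",im[:,:,::-1]); print(get_obs()["force"])
for t,z in dict(jaw=.072,block=.072,line=.072,grip=.098).items():
    p=tip("wrist",t)
    if p is not None: print(t,np.round(p,1),np.round(unproj("wrist",p,z,K),4))
E
```

```text
[ 0.24232358  0.62786271 -0.17483989]
jaw [225.9 224.1] [ 0.448  -0.0414  0.072 ]
block [102.  222.1] [0.4556 0.0418 0.072 ]
line [227.2 221.4] [ 0.4499 -0.0424  0.072 ]
grip [226.3 223.2] [ 0.4588 -0.0453  0.098 ]
```

View pics/w3.png

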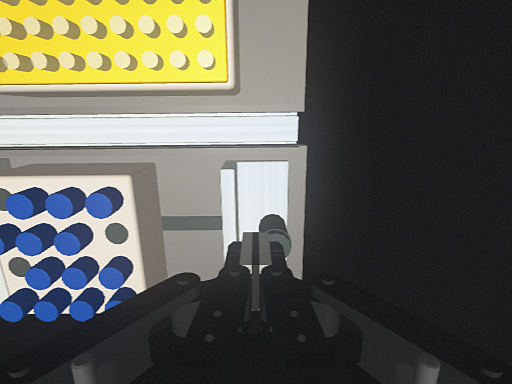

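The jaw has not moved. The fingers, at about (257,250), appear beside the post at (275,235), so I'll check by projecting the geometry.

```bash
python3 - <<'E'
from h import *
K=get_calibration("wrist");im=read_camera("wrist")
o=get_obs();print(o["eef_pos"],K["pose"][:3,3])
e=o["eef_pos"]
for n,p in dict(tcp=e,tcpback=e+[0,0,.02],postop=(.4478,-.0739,.11),postbase=(.4478,-.0739,.078),jawtop=(.449,-.044,.102)).items():print(n,np.round(proj("wrist",p,K),1))
cv2.imwrite("pics/w4.png",cv2.resize(im[180:330,180:340,::-1],None,fx=4,fy=4,interpolation=cv2.INTER_CUBIC))
im=read_camera("side");cv2.imwrite("pics/s4.png",cv2.resize(im[150:300,130:290,::-1],None,fx=4,fy=4,interpolation=cv2.INTER_CUBIC))
E
```

```text
[ 0.44986108 -0.06262357  0.09042827] [ 0.51925224 -0.06702598  0.25394943]
tcp [256.3 230.2]
tcpback [256.5 244.7]
postop [277.3 246.4]
postbase [273.7 224.4]
jawtop [224.2 241.7]
```

View pics/w4.png

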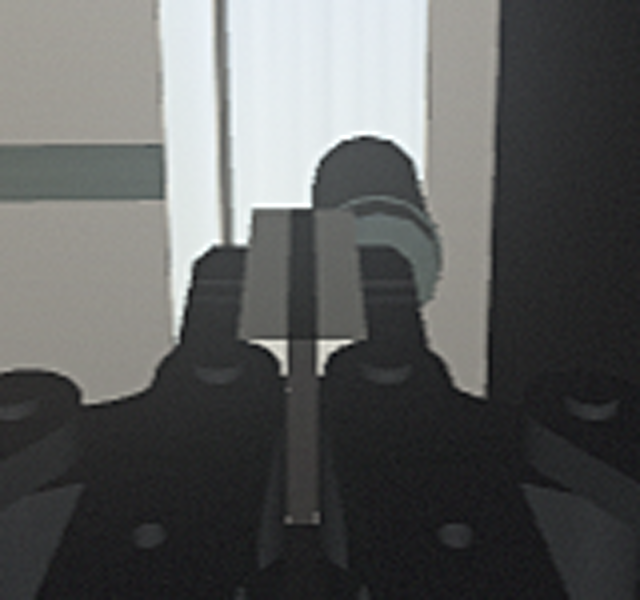

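View pics/s4.png

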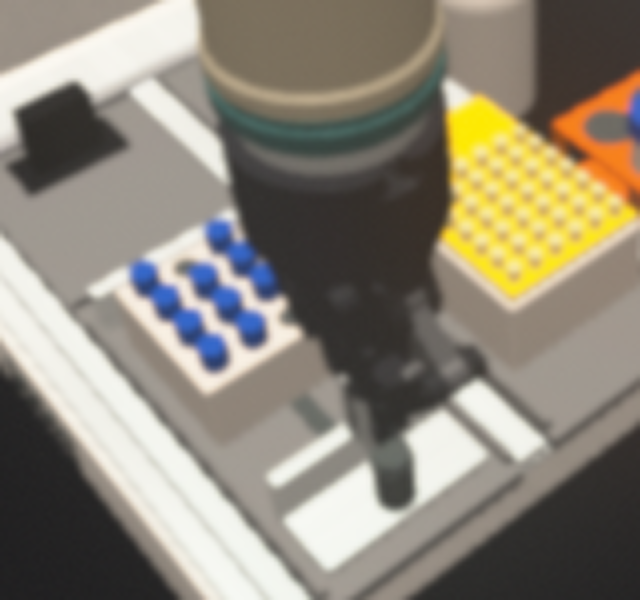

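Call:
step_arm --pt "0 -0.003 0 0 0 0" --pt "0 -0.006 0 0 0 0" --pt "0 -0.009 0 0 0 0" --pt "0 -0.012 0 0 0 0"

```text
clock: 5.22
eef_pos: [0.4508, -0.0501, 0.0904]
tool_rot: [-3.142, 0.0, -0.073]
force: [0.1, 0.0, -0.3]
finger_gap: 0.0
grasp_force: 0.0
```

```bash
python3 - <<'E'
from h import *
K=get_calibration("wrist");im=read_camera("wrist");o=get_obs();print(o["eef_pos"],o["force"],o["moment"])
e=o["eef_pos"]
for n,p in dict(tcp=e,postop=(.4478,-.0739,.11),postbase=(.4478,-.0739,.078),jawtop=(.449,-.044,.102),end=(.445,-.0945,.072)).items():print(n,np.round(proj("wrist",p,K),1))
a=cv2.resize(im[130:330,130:360,::-1],None,fx=3,fy=3,interpolation=cv2.INTER_CUBIC)
cv2.imwrite("pics/w5.png",a)
E
```

```text
[ 0.4507861  -0.04964639  0.09041294] [0.25565835 0.14404656 0.63902685] [ 0.04628342 -0.0024111  -0.05317815]
tcp [255.4 230.2]
postop [300.  246.4]
postbase [292.7 224.4]
jawtop [245.8 241.7]
end [322.3 222.9]
```

View pics/w5.png

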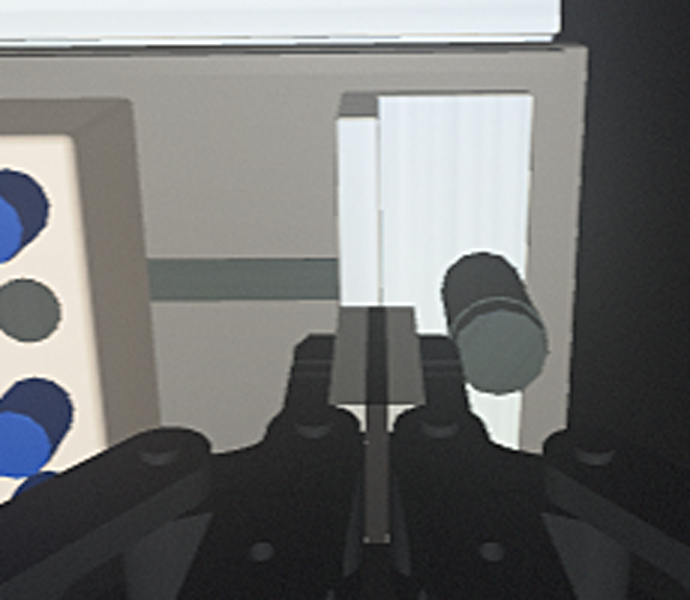

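The fingers passed over both the post and the jaw wall without touching, so either they sit higher than I assumed or the deck is lower. I'll triangulate heights from the two wrist views.

```bash
python3 - <<'E'
from h import *
K2=get_calibration("wrist");print(K2["fx"],K2["pose"].round(4).tolist())
import copy
# view-1 pose from TCP-relative camera transform
from scipy.spatial.transform import Rotation as R
o=get_obs();T=np.eye(4);T[:3,:3]=R.from_euler("xyz",o["tool_rot"]).as_matrix();T[:3,3]=o["eef_pos"]
X=np.linalg.inv(T)@K2["pose"];print("cam in tool",X.round(4).tolist())
T1=np.eye(4);T1[:3,:3]=R.from_euler("xyz",[-3.14,-.001,-.043]).as_matrix();T1[:3,3]=[.44503,-.15816,.20855]
K1=dict(K2);K1["pose"]=T1@X
def tri(a,b):
    A=[];B=[]
    for p,k in((a,K1),(b,K2)):
        P=k["pose"];d=P[:3,:3]@np.array([(p[0]-k["cx"])/k["fx"],(p[1]-k["cy"])/k["fy"],1.]);d/=np.linalg.norm(d)
        M=np.eye(3)-np.outer(d,d);A.append(M);B.append(M@P[:3,3])
    return np.linalg.lstsq(np.vstack(A),np.hstack(B),rcond=None)[0].round(4)
print("posttop",tri((160.5,188.8),(296.7,245)))
print("jaw inner top far corner",tri((127,143.3),(130+337/3,130+117/3)))
print("plate far corner",tri((90+395/4,110+88/4),(130+586/3,130+47/3)))
print("jawfoot plate far right",tri((90+346/4,110+123/4),(130+531/3,130+95/3)))
print("rib far corner", tri((90+383/4,110+80/4),(130+560/3,130+38/3)))
E
```

```text
288.627615638464 [[-0.0729, -0.9578, -0.278, 0.5202], [-0.9973, 0.0698, 0.0209, -0.0542], [-0.0006, 0.2788, -0.9603, 0.2539], [0.0, 0.0, 0.0, 1.0]]
cam in tool [[-0.0006, -0.9604, -0.2788, 0.0695], [1.0, -0.0005, -0.0004, -0.0006], [0.0003, -0.2788, 0.9604, -0.1635], [0.0, 0.0, 0.0, 1.0]]
posttop [ 0.4509 -0.0708  0.1154]
jaw inner top far corner [ 0.4931 -0.0457  0.1132]
plate far corner [ 0.4981 -0.0941  0.0817]
jawfoot plate far right [ 0.4904 -0.0823  0.0865]
rib far corner [ 0.4998 -0.0901  0.0764]
```

```bash
python3 - <<'E'
from h import *
o=get_obs();e=o["eef_pos"];print(e)
for c in("side","top"):
    im=read_camera(c);a=cv2.imread(f"pics/{c}0.png")
    cv2.imwrite(f"pics/{c}6.png",im[:,:,::-1])
    d=cv2.absdiff(im[:,:,::-1],a).max(2)>40
    for p in(e,e+[0,0,.05]):print(c,proj(c,p).round(1))
    if c=="side":
        for r in range(225,275,3):
            x=np.where(d[r,170:300])[0]+170;print(r,(x.min(),x.max(),len(x)) if len(x) else None)
    for t,z in dict(jaw=.072,block=.072,line=.072,grip=.098).items():
        p=tip(c,t)
        if p is not None: print(t,np.round(p,1),np.round(unproj(c,p,z),4))
E
```

```text
[ 0.4507861  -0.04964639  0.09041294]
side [221.1 260.8]
side [218.3 242.5]
225 (np.int64(198), np.int64(229), 32)
228 (np.int64(201), np.int64(232), 32)
231 (np.int64(205), np.int64(243), 35)
234 (np.int64(206), np.int64(245), 38)
237 (np.int64(208), np.int64(244), 34)
240 (np.int64(212), np.int64(242), 31)
243 (np.int64(211), np.int64(237), 27)
246 (np.int64(212), np.int64(232), 21)
249 (np.int64(212), np.int64(227), 16)
252 (np.int64(213), np.int64(227), 15)
255 (np.int64(215), np.int64(223), 9)
258 None
261 None
264 None
267 None
270 None
273 None
jaw [216.4 266.6] [ 0.4444 -0.0419  0.072 ]
block [193.4 234.5] [0.4602 0.0456 0.072 ]
line [167.7 214.4] [0.4556 0.1249 0.072 ]
grip [217.1 265.5] [ 0.4369 -0.0567  0.098 ]
top [312.8 279.8]
top [316.1 285.5]
jaw [312.  280.7] [ 0.4458 -0.0501  0.072 ]
block [260.8 273.3] [0.4586 0.043  0.072 ]
line [216.  272.9] [0.4587 0.1248 0.072 ]
grip [159.  272.3] [0.4634 0.2224 0.098 ]
```

Call:
step_arm --pt "0 0 -0.015 0 0 0" --pt "0 0.05 -0.015 0 0 0" --pt "0 0.074 -0.01 0 0 0" --pt "0 0.074 0.012 0 0 0" --pt "0 0.074 0.012 0 0 0"

```text
clock: 6.4
eef_pos: [0.4441, -0.1242, 0.0775]
tool_rot: [-3.141, 0.003, -0.074]
force: [0.0, 0.9, -0.6]
finger_gap: 0.0004
grasp_force: 0.0
```

```bash
python3 - <<'E'
from h import *
import station
print(getattr(station,"grasp_offset",None),[n for n in dir(station) if n[0]!="_"])
o=get_obs();e=o["eef_pos"];print(e,o["force"])
im=read_camera("side");a=cv2.imread("pics/side0.png");d=cv2.absdiff(im[:,:,::-1],a).max(2)>25
print(proj("side",e).round(1),proj("side",e+[0,0,.02]).round(1))
for r in range(255,300,3):
    x=np.where(d[r,170:330])[0]+170;print(r,(x.min(),x.max(),len(x)) if len(x) else None)
E
```

```text
0.0187 ['Unreachable', 'cut_out', 'finish_job', 'get_calibration', 'get_obs', 'grasp_offset', 'read_camera', 'spot_in', 'tip_of']
[ 0.44414464 -0.12422051  0.0775401 ] [ 0.00845563  0.86184188 -0.60390812]
[248.6 294.8] [248.1 288.1]
255 (np.int64(224), np.int64(269), 46)
258 (np.int64(226), np.int64(270), 45)
261 (np.int64(228), np.int64(268), 41)
264 (np.int64(231), np.int64(268), 38)
267 (np.int64(233), np.int64(270), 38)
270 (np.int64(234), np.int64(272), 35)
273 (np.int64(236), np.int64(275), 38)
276 (np.int64(241), np.int64(276), 29)
279 (np.int64(239), np.int64(276), 28)
282 (np.int64(245), np.int64(255), 11)
285 (np.int64(241), np.int64(251), 11)
288 (np.int64(241), np.int64(244), 4)
291 (np.int64(244), np.int64(247), 4)
294 None
297 None
```

Call:
step_arm --pt "0 -0.012 0 0 0 0" --pt "0 -0.024 0 0 0 0" --pt "0 -0.032 0 0 0 0" --pt "0 -0.038 0 0 0 0" --pt "0 -0.044 0 0 0 0"

```text
clock: 7.08
eef_pos: [0.4487, -0.081, 0.0786]
tool_rot: [3.14, -0.001, -0.074]
force: [0.0, -4.1, 1.1]
finger_gap: -0.0001
grasp_force: 2.3
```

Call:
step_arm --pt "0 -0.005 0 0 0 0" --pt "0 -0.01 0 0 0 0" --pt "0 -0.015 0 0 0 0" --pt "0 -0.02 0 0 0 0"

```text
clock: 7.58
eef_pos: [0.45, -0.0602, 0.0785]
tool_rot: [3.142, -0.0, -0.073]
force: [-0.5, -3.4, 2.3]
finger_gap: 0.0003
grasp_force: 2.5
```

```bash
python3 - <<'E'
from h import *
o=get_obs();e=o["eef_pos"];print(e,o["force"])
for c in("side","top"):
    im=read_camera(c);cv2.imwrite(f"pics/{c}8.png",im[:,:,::-1])
    for t,z in dict(jaw=.072,block=.072,line=.072).items():
        p=tip(c,t)
        if p is not None: print(c,t,np.round(p,1),np.round(unproj(c,p,z),4))
E
```

```text
[ 0.45002013 -0.06018582  0.0784525 ] [-0.47955771 -3.43320697  2.31670464]
side block [190.1 232.3] [0.4592 0.0546 0.072 ]
side line [168.1 210.8] [0.4619 0.1327 0.072 ]
top jaw [294.4 283.8] [ 0.44   -0.0182  0.072 ]
top block [258.4 279.1] [0.448  0.0473 0.072 ]
top line [214.1 272.6] [0.4592 0.1283 0.072 ]
```

Call:
step_arm --pt "0 -0.006 0 0 0 0" --pt "0 -0.012 0 0 0 0" --pt "0 -0.018 0 0 0 0" --pt "0 -0.023 0 0 0 0" --pt "0 -0.026 0 0 0 0"

```text
clock: 8.6
eef_pos: [0.4517, -0.0343, 0.0784]
tool_rot: [3.141, 0.0, -0.073]
force: [-0.9, -5.2, 1.4]
finger_gap: 0.0001
grasp_force: 2.7
```

Call:
step_arm --pt "0 -0.002 0 0 0 0" --pt "0 -0.004 0 0 0 0" --pt "0 -0.006 0 0 0 0"

```text
clock: 8.98
eef_pos: [0.452, -0.0299, 0.0784]
tool_rot: [3.14, 0.0, -0.074]
force: [-1.6, -11.2, 1.7]
finger_gap: -0.0001
grasp_force: 5.6
```

Call:
step_arm --pt "0 -0.001 0 0 0 0" --pt "0 -0.001 0 0 0 0"

```text
clock: 9.22
eef_pos: [0.4519, -0.0299, 0.0784]
tool_rot: [3.139, 0.0, -0.075]
force: [-2.3, -11.1, 1.7]
finger_gap: -0.0001
grasp_force: 5.4
```

```bash
python3 - <<'E'
from h import *
o=get_obs();e=o["eef_pos"];print(e,o["force"])
for c in("side","top"):
    im=read_camera(c);cv2.imwrite(f"pics/{c}9.png",im[:,:,::-1])
    for t,z in dict(jaw=.072,block=.072,line=.072,grip=.098,deck_front=.062).items():
        p=tip(c,t)
        if p is not None: print(c,t,np.round(p,1),np.round(unproj(c,p,z),4))
a=cv2.imread("pics/top9.png")[230:320,130:350];cv2.imwrite("pics/t9.png",cv2.resize(a,None,fx=3.6,fy=3.6,interpolation=cv2.INTER_CUBIC))
E
```

```text
[ 0.45191337 -0.0298996   0.07839203] [ -2.29446626 -11.08274105   1.67966496]
side jaw [199.2 243. ] [0.4554 0.0214 0.072 ]
side block [186.5 227.6] [0.4614 0.0691 0.072 ]
side line [169.7 211.8] [0.4626 0.128  0.072 ]
side grip [140.5 177.3] [0.4663 0.2341 0.098 ]
side deck_front [264.2 265.2] [ 0.5103 -0.0942  0.062 ]
top jaw [273.6 276.1] [0.4537 0.0196 0.072 ]
top block [251.1 273.8] [0.4575 0.0607 0.072 ]
top line [212.6 272.7] [0.459  0.1311 0.072 ]
top grip [152.7 269.1] [0.4689 0.2336 0.098 ]
top deck_front [334.9 242.9] [ 0.5135 -0.0934  0.062 ]
```

View pics/t9.png

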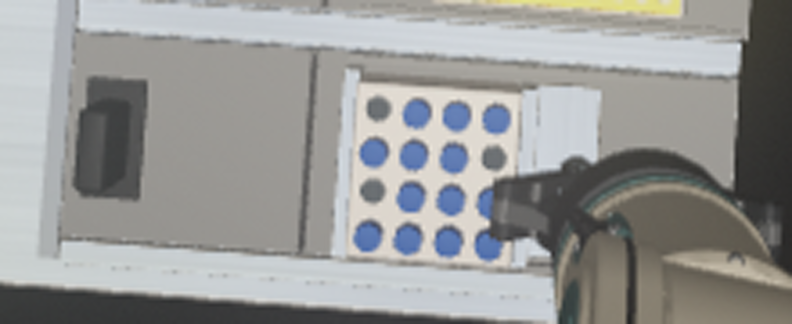

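The picture shows the block seated against the lip with the jaw up to it, at about 11 N including friction. I'll back off, lift, and move over the grip.

Call:
step_arm --pt "0 0.015 0 0 0 0" --pt "0 0.03 -0.02 0 0 0" --pt "0 0.03 -0.08 0 0 0" --pt "0.0 0.0 -0.13 0 0 0" --pt "0 -0.06 -0.15 0 0 0" --hand 0.2

```text
clock: 10.45
eef_pos: [0.4586, 0.0318, 0.2312]
tool_rot: [-3.14, -0.006, -0.077]
force: [0.7, 0.7, 0.0]
finger_gap: 0.0342
grasp_force: 0.0
```

Call:
step_arm --pt "0 -0.06 0 0 0 0" --pt "0 -0.12 0 0 0 0" --pt "0 -0.15 0 0 0 0" --pt "0 -0.15 0 0 0 0"

```text
clock: 10.95
eef_pos: [0.4667, 0.1856, 0.2278]
tool_rot: [-3.139, 0.001, -0.066]
force: [0.3, -0.8, -0.0]
finger_gap: 0.0338
grasp_force: 0.0
```

```bash
python3 - <<'E'
from h import *
o=get_obs();print(o["eef_pos"],o["tool_rot"],o["force"],o["finger_gap"])
K=get_calibration("wrist");im=read_camera("wrist");cv2.imwrite("pics/w10.png",im[:,:,::-1])
r=tip_of("wrist","grip");print([(np.array(d["location"])*[512,384],unproj("wrist",np.array(d["location"])*[512,384],.098,K)) for d in r[:2]])
p=tip("wrist","line");print(p, None if p is None else unproj("wrist",p,.072,K))
for t in("grip",):
    for d in cut_out("wrist",t)[:2]:
        m=d["pixels"];v,u=np.where(m);print(t,d["confidence"],u.min(),u.max(),v.min(),v.max())
E
```

```text
[0.46666584 0.18562216 0.2278165 ] [-3.13944414e+00  1.21338251e-03 -6.60077824e-02] [ 0.33417617 -0.82230014 -0.01593471] 0.033830911410276804
[(array([221.3888, 186.3936]), array([0.46329568, 0.22225552, 0.098     ]))]
[308.5824 180.7872] [0.45683616 0.12648464 0.072     ]
grip 0.78 197 507 130 223
```

View pics/w10.png

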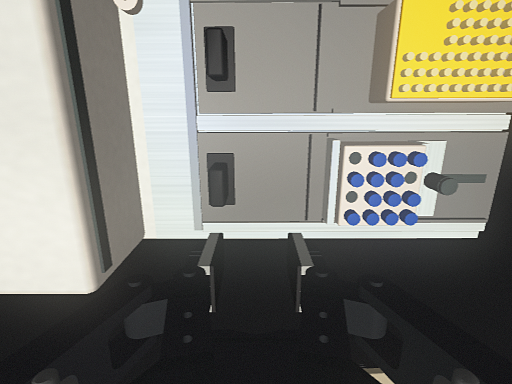

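The wrist view shows the grip at about (219,182), the line at column 307, and the carrier home with block, lip and jaw together. I'll move above the grip.

Call:
step_arm --pt "-0.002 -0.025 0.03 0 0 0" --pt "-0.004 -0.041 0.06 0 0 0" --pt "-0.004 -0.041 0.073 0 0 0" --pt "-0.004 -0.041 0.073 0 0 0"

```text
clock: 11.65
eef_pos: [0.4665, 0.2206, 0.1548]
tool_rot: [3.14, 0.001, -0.075]
force: [-1.0, 0.9, 0.6]
finger_gap: 0.0346
grasp_force: 0.0
```

```bash
python3 - <<'E'
from h import *
o=get_obs();e=o["eef_pos"];print(e,o["tool_rot"],o["force"],o["finger_gap"])
K=get_calibration("wrist");im=read_camera("wrist");cv2.imwrite("pics/w11.png",im[:,:,::-1])
g=cv2.cvtColor(im,cv2.COLOR_RGB2GRAY)
for y in range(120,260,8): print(y,' '.join(f"{v:3d}" for v in g[y,190:330:4]))
for n,p in dict(a=(e[0],e[1],.114),b=(e[0],e[1],.072),ng=(e[0]+.020,e[1],.114),fg=(e[0]-.02,e[1],.114)).items():print(n,proj("wrist",p,K).round(1))
for d in cut_out("wrist","grip")[:2]:
    v,u=np.where(d["pixels"]);print(d["confidence"],u.min(),u.max(),v.min(),v.max())
print(tip("wrist","grip"),proj("wrist",(e[0],e[1],.098),K))
E
```

```text
[0.46650346 0.22056874 0.15477979] [ 3.13991507e+00  1.29468570e-03 -7.50694839e-02] [-0.95367388  0.90751482  0.60435408] 0.03455709815457375
120 237 236 236 236 232 191 191 172 226 227 227 226 226 227 227 227 226 226 225 226 226 225 225 224 225 225 224 223 225 222 223 223 223 224 223
128 234 234 235 234 237 194 190 194 234 232 233 231 232 231 232 232 231 231 232 231 231 231 232 231 231 232 231 231 231 231 232 232 232 232 232
136 228 229 227 229 231 192 192 199 130 133 139 144 149 141 146 157 159 160 159 163 168 168 171 170 171 171 170 168 171 172 166 164 166 163 163
144 232 232 232 232 233 192 193 194 170 168 167 165 165 164 163 165 161 163 163 162 161 162 160 161 162 160 161 160 161 157 158 158 157 158 158
152 233 233 232 232 232 190 190 192 170 167 166 164 163 163 161 163 160 160 160 159 159 159 158 158 159 161 157 159 159 159 156 155 156 156 157
160 232 233 233 231 232 187 190 192 169 166 164 164 165 170 165 168 167 168 169 163 157 156 156 156 156 156 153 154 156 156 153 155 156 153 155
168 238 237 238 237 237 196 191 192 156 162 162  86  87  87  84  84  82  81  81  72 154 154 1
[... 1069 characters left out ...]
2 232 233 233 240 168 175 182 148 149 145 145  56  52  46  45 118 143 142 142 140 141 138 141 118 129 128 142 140 140 140 142 140 141
240 231 231 233 236 220 104 105  64  56 146 145 143 142 143 141 142 141 141 142 141 141 140 141 140 148  53  86  96  94 143 143 140 140 141 141
248 236  63  72  67 105 105  93  62  57 107 110 113 121 126 134 144 149 170 173 180 189 194 200 206 205  53  50  96  98  94  55  52 171 234 236
256  59  71  69 103 102 102  60  59  53 204 226 225 225 224 223 224 223 223 224 223 223 224 223 224 199  51  50  65  96  94  84  56  56 194 227
a [255.9 208.6]
b [255.7 193.3]
ng [253.8 182.6]
fg [257.9 233.3]
0.69 221 511 132 251
[248.6784 204.5952] [255.817193   202.12909458]
```

Call:
step_arm --pt "-0.001 -0.005 0.0 0 0 0" --pt "-0.001 -0.005 0.03 0 0 0" --pt "-0.001 -0.005 0.05 0 0 0" --pt "-0.001 -0.005 0.065 0 0 0" --pt "-0.001 -0.005 0.075 0 0 0"

```text
clock: 12.42
eef_pos: [0.4662, 0.2277, 0.0798]
tool_rot: [-3.141, -0.0, -0.073]
force: [0.1, 0.3, 0.8]
finger_gap: 0.0341
grasp_force: 0.0
```

Call:
step_arm --pt "0 0 0 0 0 0" --pt "0 0 0 0 0 0" --pt "0 0 0 0 0 0" --pt "0 0 0 0 0 0" --hand 1 --newtons 40

```text
clock: 12.92
eef_pos: [0.4659, 0.225, 0.0801]
tool_rot: [3.138, 0.001, -0.074]
force: [0.8, -4.7, -4.7]
finger_gap: 0.0146
grasp_force: 40.2
```

Call:
step_arm --pt "0 0.001 0.002 0 0 0" --pt "0 0.002 0.003 0 0 0" --pt "0 0.002 0.003 0 0 0"

```text
clock: 13.3
eef_pos: [0.466, 0.2251, 0.0798]
tool_rot: [-3.141, -0.001, -0.073]
force: [-4.9, -3.6, 20.3]
finger_gap: 0.0148
grasp_force: 43.3
```

Call:
step_arm --pt "0 0.001 -0.0015 0 0 0" --pt "0 0.001 -0.0015 0 0 0" --pt "0 0.001 -0.0015 0 0 0"

```text
clock: 13.68
eef_pos: [0.4663, 0.2249, 0.0799]
tool_rot: [-3.141, -0.001, -0.073]
force: [-2.1, -0.8, 10.0]
finger_gap: 0.0145
grasp_force: 42.0
```

Call:
step_arm --pt "0 0.003 -0.0005 0 0 0" --pt "0 0.009 -0.0005 0 0 0" --pt "0 0.017 -0.0005 0 0 0" --pt "0 0.025 -0.0005 0 0 0" --pt "0 0.033 -0.0005 0 0 0"

```text
clock: 14.3
eef_pos: [0.4647, 0.1924, 0.0798]
tool_rot: [-3.139, -0.002, -0.073]
force: [0.4, 2.8, 6.3]
finger_gap: 0.0152
grasp_force: 41.5
```

Call:
step_arm --pt "0 0.012 0 0 0 0" --pt "0 0.024 0 0 0 0" --pt "0 0.036 0 0 0 0" --pt "0 0.048 0 0 0 0" --pt "0 0.06 0 0 0 0"

```text
clock: 14.92
eef_pos: [0.4603, 0.1323, 0.0799]
tool_rot: [-3.14, -0.003, -0.073]
force: [1.4, 3.7, 6.9]
finger_gap: 0.0148
grasp_force: 41.6
```

Call:
step_arm --pt "0 0.012 0 0 0 0" --pt "0 0.024 0 0 0 0" --pt "0 0.036 0 0 0 0" --pt "0 0.048 0 0 0 0" --pt "0 0.054 0 0 0 0"

```text
clock: 15.55
eef_pos: [0.4562, 0.0778, 0.0798]
tool_rot: [-3.14, -0.002, -0.074]
force: [0.4, 3.7, 6.6]
finger_gap: 0.0145
grasp_force: 41.7
```

```bash
python3 - <<'E'
from h import *
o=get_obs();e=o["eef_pos"];print(e,o["tool_rot"],o["force"],o["moment"],o["finger_gap"])
for c in("side","top"):
    im=read_camera(c);cv2.imwrite(f"pics/{c}12.png",im[:,:,::-1])
    for t,z in dict(jaw=.072,block=.072,line=.072,grip=.098,deck_front=.062,tip_carrier=.062).items():
        p=tip(c,t)
        if p is not None: print(c,t,np.round(p,1),np.round(unproj(c,p,z),4))
E
```

```text
[0.45619071 0.07779307 0.07983188] [-3.14045988e+00 -2.26549865e-03 -7.37458440e-02] [0.43503191 3.69940767 6.59577075] [0.79333753 0.00615004 0.00449043] 0.014512221911436137
side jaw [246.6 299.6] [ 0.438  -0.1257  0.072 ]
side block [234.  279.5] [ 0.4487 -0.0832  0.072 ]
side line [211.2 257. ] [ 0.451  -0.0193  0.072 ]
side grip [176.7 214.3] [0.4576 0.0886 0.098 ]
side deck_front [263.2 261.2] [ 0.5152 -0.0869  0.062 ]
side tip_carrier [232.1 201.7] [0.5768 0.0672 0.062 ]
top jaw [354.5 282.4] [ 0.4434 -0.127   0.072 ]
top block [332.2 281.1] [ 0.4454 -0.0867  0.072 ]
top line [294.7 276.7] [ 0.4528 -0.0187  0.072 ]
top grip [238.3 277.8] [0.4548 0.082  0.098 ]
top deck_front [334.2 247.7] [ 0.5047 -0.0921  0.062 ]
top tip_carrier [249.3 206.4] [0.5803 0.0651 0.062 ]
```

Call:
step_arm --pt "0 0.01 0 0 0 0" --pt "0 0.02 0 0 0 0" --pt "0 0.03 0 0 0 0" --pt "0 0.038 0 0 0 0" --pt "0 0.042 0 0 0 0"

```text
clock: 16.88
eef_pos: [0.4531, 0.0361, 0.0798]
tool_rot: [-3.141, -0.002, -0.073]
force: [0.1, 2.8, 8.8]
finger_gap: 0.0148
grasp_force: 41.7
```

Call:
step_arm --pt "0 0.008 0 0 0 0" --pt "0 0.015 0 0 0 0" --pt "0 0.021 0 0 0 0" --pt "0 0.025 0 0 0 0" --pt "0 0.0265 0 0 0 0"

```text
clock: 17.5
eef_pos: [0.4511, 0.0099, 0.0798]
tool_rot: [-3.141, -0.002, -0.073]
force: [-0.6, 4.4, 9.8]
finger_gap: 0.0145
grasp_force: 41.8
```

```bash
python3 - <<'E'
from h import *
o=get_obs();e=o["eef_pos"];print(e,o["tool_rot"],o["force"],o["moment"],o["finger_gap"])
print(np.hypot(e[0]-.4661,e[1]-.225))
K=get_calibration("wrist")
for c in("side","top","wrist"):
    im=read_camera(c);cv2.imwrite(f"pics/{c}13.png",im[:,:,::-1])
    for t,z in dict(jaw=.072,block=.072,line=.072,grip=.098,deck_front=.062,tip_carrier=.062).items():
        p=tip(c,t)
        if p is not None: print(c,t,np.round(p,1),np.round(unproj(c,p,z,K if c=="wrist" else None),4))
g=cv2.cvtColor(im,cv2.COLOR_RGB2GRAY)
for y in range(90,240,10): print(y,' '.join(f"{v:3d}" for v in g[y,340:512:4]))
E
```

```text
[0.45113371 0.00992203 0.07984743] [-3.14050144e+00 -2.21294649e-03 -7.31411981e-02] [-0.64887038  4.39405712  9.81048136] [ 0.86192646 -0.00248435  0.0377186 ] 0.014461458798626483
0.2155980583670357
side jaw [276.9 330.1] [ 0.4355 -0.1952  0.072 ]
side block [260.7 307.6] [ 0.4442 -0.1518  0.072 ]
side line [232.5 282.3] [ 0.4433 -0.0855  0.072 ]
side grip [198.8 237.5] [0.4523 0.0129 0.098 ]
side deck_front [261.5 264.7] [ 0.5076 -0.09    0.062 ]
side tip_carrier [231.9 196.6] [0.5868 0.0792 0.062 ]
top jaw [393.6 286.6] [ 0.4363 -0.1975  0.072 ]
top block [370.8 287.4] [ 0.4346 -0.1564  0.072 ]
top line [332.  282.8] [ 0.4423 -0.0863  0.072 ]
top grip [277.  281.5] [0.4488 0.0139 0.098 ]
top deck_front [337.5 246.7] [ 0.5066 -0.0982  0.062 ]
top tip_carrier [248.2 205.7] [0.5816 0.0672 0.062 ]
wrist block [134.9   7.4] [0.5772 0.0641 0.072 ]
wrist line [410.4 222.4] [ 0.446  -0.0879  0.072 ]
wrist grip [258.9 244.3] [0.4503 0.0085 0.098 ]
wrist deck_front [417.  123.8] [ 0.5062 -0.0926  0.062 ]
wrist tip_carrier [134.2   8.1] [0.5802 0.0679 0.062 ]
90 130 129 127 129 129 129 129 
[... 1907 characters left out ...]
 132 130 131 129 131 130 128 130 132 130 130 127 127 129 129 127 128 129  51 121 126 127 125 125 127 126 100  99 101 101 101 101 100  96 198 202 201 139 100 101 100 100  99
210 130 131 129 128 128 129 127 128 127 125 126 127 125 126 126 124 124 122  51 126 124 125 124 123 124 121  99 103 100 101 105 103 102 168 200 202 210  97 100 100 101 102 113
220 128 128 128 128 127 127 128 126 127 127 127 124 123 123 126 124 124  37  74 122 123 123 121 122 123  97  99 103 102 102 102 100 100 203 204 203  97 101 101 100 100 100 161
230 126 126 125 124 127 126 123 125 122 123 125 125 124 124 123 122 125  50 127 122 122 122 120 121 117  98 102 102 101 105 100 102 179 202 203 207 100 101 101 103 102 135 186
```

```bash
python3 - <<'E'
from h import *
K=get_calibration("wrist");im=cv2.imread("pics/wrist13.png",0).astype(int)
L=[]
for y in range(152,236,6):
    s=im[y,395:430]; w=np.clip(110-s,0,None); u=395+(w*np.arange(35)).sum()/w.sum(); L.append(unproj("wrist",(u,y),.072,K)[:2])
L=np.array(L); pl=np.polyfit(L[:,0],L[:,1],1); print("line slope,y@.445",pl[0],np.polyval(pl,.445), L[[0,-1]])
for y in list(range(108,150,4))+list(range(238,275,3)):
    s=im[y,380:450]; u=np.where(s<90)[0]; u=u[0]+380 if len(u) else -1
    q=unproj("wrist",(u-.5,y),.070,K); print(y,u,q.round(4),"rel line",round(q[1]-np.polyval(pl,q[0]),4), ' '.join(map(str,im[y,396:432:3])))
E
```

```text
line slope,y@.445 -0.06893436044524866 -0.08735728248622784 [[ 0.49048226 -0.09042174]
 [ 0.44080526 -0.08708256]]
108 418 [ 0.5157 -0.088   0.07  ] rel line 0.0043 216 217 216 218 197 164 165 136 36 40 50 49
112 424 [ 0.5132 -0.0916  0.07  ] rel line 0.0005 209 209 210 208 207 207 208 207 206 161 50 48
116 423 [ 0.511  -0.0912  0.07  ] rel line 0.0007 207 208 206 207 208 207 207 205 206 47 51 47
120 423 [ 0.5088 -0.0914  0.07  ] rel line 0.0003 211 208 208 208 208 208 208 206 214 37 51 51
124 422 [ 0.5065 -0.091   0.07  ] rel line 0.0006 210 212 212 209 208 209 208 206 214 46 51 48
128 422 [ 0.5042 -0.0912  0.07  ] rel line 0.0002 207 207 205 205 204 204 203 203 193 51 51 50
132 421 [ 0.5019 -0.0908  0.07  ] rel line 0.0005 213 213 213 213 212 213 212 212 174 53 51 51
136 414 [ 0.4999 -0.0869  0.07  ] rel line 0.0042 167 158 155 149 146 153 73 81 46 52 50 48
140 414 [ 0.4976 -0.0871  0.07  ] rel line 0.0039 210 209 212 215 214 220 45 54 49 48 51 51
144 -1 [0.5134 0.1591 0.07  ] rel line 0.2511 135 132 132 134 132 132 130 131 134 132 133 132
148 419 [ 0.4926 -0.0904  0.07  ] rel line
[... 603 characters left out ...]
 118 121 120 119 117 119 120
256 402 [ 0.4214 -0.0851  0.07  ] rel line 0.0007 118 119 80 41 122 119 117 117 120 121 118 118
259 402 [ 0.4192 -0.0852  0.07  ] rel line 0.0004 120 119 44 40 120 118 121 119 120 118 117 118
262 401 [ 0.417  -0.0847  0.07  ] rel line 0.0007 119 123 36 44 119 119 120 118 119 119 118 121
265 401 [ 0.4147 -0.0848  0.07  ] rel line 0.0004 119 124 44 71 118 118 120 119 119 120 117 120
268 400 [ 0.4125 -0.0843  0.07  ] rel line 0.0008 119 113 44 92 119 117 119 118 119 120 121 116
271 400 [ 0.4102 -0.0844  0.07  ] rel line 0.0005 118 101 39 111 117 118 119 119 119 118 117 113
274 399 [ 0.4079 -0.0839  0.07  ] rel line 0.0009 118 78 42 125 117 119 118 118 115 115 117 98
```

Call:
step_arm --pt "0 0 0 0 0 0" --pt "0 0 0 0 0 0" --pt "0 0 0 0 0 0"

```text
clock: 18.92
eef_pos: [0.4511, 0.0097, 0.0798]
tool_rot: [-3.141, -0.002, -0.073]
force: [1.1, 3.1, 8.6]
finger_gap: 0.0145
grasp_force: 41.8
```

```bash
python3 - <<'E'
from h import *
o=get_obs();print(o["eef_pos"],o["force"],np.abs(o["joint_vel"]).max(),o["grasp_force"])
print(finish_job())
E
```

```text
[0.45109962 0.00974788 0.07983073] [1.07731714 3.13671116 8.62349441] 0.0026050123534836927 41.793678402900696
the job is handed in; nothing more can be done
None
```

I handed the job in at about 19 s, no verdict returned: the jaw nips the block against the lip, the carrier's line is within about 1 mm of the deck's front edge by wrist camera, and the gripper still holds the carrier down, level and still.

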